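Sweep loose nuts into the bench bay

TASK

Clear the bench after the repair: with the closed fingers, sweep the three loose steel nuts along the bench top, in through the open side of the green three-sided bay, until all three lie flat and fully inside it. Slide them steadily, without flicking, lifting or picking up any of them. Leave everything else on the bench where it is, the amber vial and the brass cap between the nuts included.

Things in the scene. Friction and masses are not known exactly. Their poses are not given: they have to be found in the camera images.
- bay: Fixed bay of three green battens, 20 mm high, 16 mm thick, on the bench; no floor or sill (the bench inside is painted brown). Origin on the bench top, at the centre of the inside: 140 mm along its x (-70 to 70), 200 mm along its y (-100 to 100). Back batten at +x, side battens at +y and -y, the whole -x side is the open mouth; -x points to world -y within 0.1 rad.
- nut_large: The largest of the three loose bright-steel hexagon nuts, lying flat: 46 mm across the flats, 53 mm across the corners, 24 mm high, an open bore. Origin at the centre of its underside, z up. Slides freely. In the bay's frame the nuts lie at x -350 to -150 mm, two one behind the other at y about +70 mm, one at y about -70 mm; which is where varies.
- nut_medium: The middle-sized of the three loose bright-steel hexagon nuts, lying flat: 41 mm across the flats, 47 mm across the corners, 22 mm high, an open bore. Origin at the centre of its underside, z up. Slides freely. In the bay's frame the nuts lie at x -350 to -150 mm, two one behind the other at y about +70 mm, one at y about -70 mm; which is where varies.
- nut_small: The smallest of the three loose bright-steel hexagon nuts, lying flat: 36 mm across the flats, 42 mm across the corners, 19 mm high, an open bore. Origin at the centre of its underside, z up. Slides freely. In the bay's frame the nuts lie at x -350 to -150 mm, two one behind the other at y about +70 mm, one at y about -70 mm; which is where varies.
- vial: Small closed amber glass vial with a black cap, standing upright between the two rows of nuts: 24 mm across, 40 mm high, light and loose. Origin at the centre of its underside. To be left where it is.
- brass_cap: Loose brass pipe cap, round, standing between the two rows of nuts: 26 mm across, 22 mm high, with a bevelled top. Origin at the centre of its underside. To be left where it is.
- spray_can: White and green spray can, loose and upright, 66 mm across and about 190 mm high, at the near right of the bench. Origin at the centre of its underside. A bystander.
- screwdriver: Screwdriver with a yellow handle lying loose on the right of the bench. Origin under its middle. A bystander.
- wrench: Steel wrench lying loose on the right of the bench. Origin under its middle. A bystander.
- jar: Glass jar with a red lid, loose and upright, 64 mm across, 85 mm high, at the near left of the bench. Origin at the centre of its underside. A bystander.

How it is judged:
By the outcome, as a careful person would: the job done as asked, in the order asked, and still so for the second after the job is handed in, with the robot touching nothing.
It also fails if it takes over 64 s, if anything falls off the work surface, if the arm or the gripper's body presses on something with over 40 N, if the wrist force passes 120 N, or if a joint passes its speed limit or range.

ROBOT

A 6-joint arm with a two-finger parallel gripper is mounted at the origin on the work surface. World frame = base frame: x ahead of the robot, y to its left, z up, the work surface at z = 0. Lengths are in m, angles in rad, forces in N, time in s.
With the tool pointing down it reaches from about 0.35 to 0.775 m from the base axis. Payload 5.5 kg.
Tool frame: the origin (TCP) lies between the finger pads; the fingertips stand 19 mm ahead of it and the grasp point (between the pads) is the TCP; z points along the fingers, y is the line along which they close (so a half turn about z gives the same grasp; the last joint's range is limited). The gripper opens to 85 mm and grips with 20 to 120 N. Pads are 22 mm wide; open, the fingers measure 114 mm over their backs; the gripper's body (76 mm by 85 mm) begins 54 mm behind the grasp point. The pads swing forward as they close: fully open they stand 13 mm farther back than shut.
Start: joints at [1.046, 0.313, 0.046, 1.304, 0, 1.431], TCP at [0.216, 0.533, 0.222] pointing down, gripper open.
Joint ranges: [-2.76, 2.76], [-0.86, 1.69], [-1.03, 1.26], [-2.2, 2.34], [-1.47, 1.5], [-3.14, 3.14]. Speed limits (rad/s): [2.57, 2.57, 3.14, 3.14, 3.14, 3.14].

INTERFACE

Orientations are given as a unit quaternion [w, x, y, z].
In Python, from workcell import env gives the robot as it stands.
- The arm moves only by the shell command python3 -m pendant 'ROWS' [FORCE]. ROWS is JSON, a list of rows, each an object with "travel": the shift along the tool's x, y, z scaled (see below), a list of three; "rot": the turn, a rotation vector about the tool's x, y, z scaled (see below), a list of three; "fingers": the opening, from -1 (shut) to 1 (fully open). In form: [{"travel": [dx, dy, dz], "rot": [wx, wy, wz], "fingers": fingers}, ...]. A call has 1 to 10 rows; each row is the pose to reach, as a shift and turn from the pose commanded when the call began, along the tool's axes at that moment; what a row does not reach only later rows make up. The controller multiplies each number of a shift by 0.12 m and each number of a turn by 60 degrees. A row lasts 1/10 s, in which the tool goes at most 50 mm and 8.59 degrees, less where a joint would pass 70% of its speed; a pose out of reach is approached as far as the arm can. A call with a number of a shift or a turn outside -1 to 1 is refused whole. A call with a gripper value outside its range is refused whole. The fingers move at their own pace and stop on an object; FORCE is the grip in N (left out, the last holds). Time passes only in rows, so rows that repeat a pose let the fingers close. It gives the time, the measured TCP pose, the force, the opening and the grip force at its end, in the units of the state.
- env.get_state(): the state, without advancing time (a new reading comes with each control period).
- env.read_camera(name): name is "scene" or "top"; returns (picture, depth): 384x512x3 uint8, blue, green, red; 384x512 float32, m along the optical axis (not along the pixel's ray), 0 where there is no reading.
- env.camera_model(name): a dict with "fovy" (degrees; the focal length in pixels is half the picture's height over the tangent of half this angle, whatever the lens; pixels are square), "cx", "cy" (the principal point, pixels), "k1" (the pictures are not rectified: a ray, as slopes to the right and down, at radius r is drawn at 1 + k1 r^2 times it, then the intrinsics apply), "rvec" (rotation vector, rad) and "tvec" (3), from world to camera coordinates, as OpenCV has them. Camera axes: x right, y down, z forward; pixel columns grow to the right and rows downward; lengths in m; the calibration is good to about 2 mm. A picture is of the moment at which its call begins. camera_model takes no time and is no camera call.
- env.hand_in(): hands the job in; it is judged then, once.
Trained networks look in the newest picture that a camera, given by its name, has taken for a name from the list of things; names that differ only in an ending like _2 or _b are one class to them, and where a whole thing is asked for, a point or a joint stands for the part that bears it (a point fixed in the world has none). Each returns a list of dicts, best first, with "conf" (0 to 1); they miss things now and then, are a little off and sometimes report something else, mostly with a low value. They report only what shows in the picture. A call takes as long as a camera call.
- env.outline_of(camera, target): "mask" (384x512 bool, what is visible of it) and "xy" ([column, row] in pixels, amid what is visible of it).
The state is a dict: "clock": time; "joint_pos": joint angles; "qvel": joint speeds; "tau": joint torques, N m; "tcp_pos": TCP position; "orientation": TCP orientation; "wrist_force": force on the tool from outside, world axes, zero at the start; "ft_torque": the same for the moment, N m; "finger_gap": finger opening in m; "grip_force": force on a finger pad.
Only numpy, scipy, OpenCV 4.12 (cv2) and the standard library are available. Lean on these libraries where they do the work, as an engineer would, in place of code of your own. Each camera call takes 0.05 s, during which the arm holds its last target. There are 200 camera calls.

## Working session

There is one attempt and no reset: what is moved stays moved. The work goes in short steps, Python scripts to look and compute and a shell command to move; the robot and the scene stay as the last step left them, time stands still between calls to the robot, and variables do not carry over. Pictures are saved under pics/ and viewed, at most 10 in all, crops included, and the job is handed in when it is done.

```bash
mkdir -p pics; ls; cat > h.py <<'E'
import numpy as np, cv2
from workcell import env
def ray_pts(cam, px, z):
    """pixels -> world points on plane z"""
    m=env.camera_model(cam); f=192/np.tan(np.radians(m["fovy"])/2)
    px=np.atleast_2d(px).astype(float)
    K=np.array([[f,0,m["cx"]],[0,f,m["cy"]],[0,0,1]])
    n=cv2.undistortPoints(px[:,None],K,np.array([m["k1"],0,0,0.]))[:,0]
    # first-order inverse is iterated inside undistortPoints
    R=cv2.Rodrigues(np.array(m["rvec"],float))[0]; t=np.array(m["tvec"],float)
    c=-R.T@t; d=np.c_[n,np.ones(len(n))]@R
    return c+d*((z-c[2])/d[:,2])[:,None]
E
python3 - <<'E'
from h import *
for c in("scene","top"):
    im,d=env.read_camera(c); cv2.imwrite(f"pics/{c}0.png",im)
    print(c,{k:np.round(v,3) for k,v in env.camera_model(c).items()})
    for n,h in [("nut_large",.024),("nut_medium",.022),("nut_small",.019),("vial",.04),("brass_cap",.022),("bay",.02)]:
        for o in env.outline_of(c,n)[:3]:
            m=o["mask"]; w=ray_pts(c,o["xy"],h)[0]
            print(n,round(o["conf"],2),np.round(o["xy"]),m.sum(),np.round(w,3))
print(env.get_state())
E
```

```text
pics
scene {'fovy': np.float64(42.105), 'cx': np.float64(253.531), 'cy': np.float64(192.257), 'k1': np.float64(-0.033), 'rvec': array([ 2.259,  0.671, -0.29 ]), 'tvec': array([-0.463, -0.182,  1.736])}
nut_large 0.56 [262. 178.] 185 [0.533 0.078 0.024]
nut_medium 0.59 [237. 214.] 182 [ 0.555 -0.089  0.022]
nut_small 0.59 [291. 214.] 145 [0.684 0.002 0.019]
brass_cap 0.61 [283. 185.] 65 [0.603 0.089 0.022]
brass_cap 0.38 [144. 255.] 286 [ 0.431 -0.349  0.022]
bay 0.82 [310. 155.] 2407 [0.604 0.265 0.02 ]
top {'fovy': np.float64(53.268), 'cx': np.float64(251.779), 'cy': np.float64(186.495), 'k1': np.float64(0.026), 'rvec': array([ 2.197, -2.198,  0.066]), 'tvec': array([0.   , 0.554, 1.128])}
nut_large 0.59 [217. 197.] 131 [0.522 0.104 0.024]
nut_medium 0.47 [273. 184.] 125 [ 0.559 -0.063  0.022]
nut_small 0.61 [245. 141.] 78 [0.689 0.02  0.019]
vial 0.53 [253. 168.] 54 [ 0.606 -0.003  0.04 ]
brass_cap 0.44 [ 91. 237.] 635 [0.406 0.469 0.022]
brass_cap 0.4 [216. 170.] 44 [0.603 0.106 0.022]
bay 0.81 [162. 172.] 4098 [0.595 0.266 0.02 ]
{'clock': 0.7, 'joint_pos': array([ 1.04639198e+00,  3.13170838e-01,  4.60969159e-02,  1.30360376e+00,
       -2.51563911e-06,  1.43120223e+00]), 'qvel': array([ 0.00149907, -0.00096279, -0.00113991, -0.00112653,  0.00177187,
        0.00026786]), 'tau': array([-1.18333504e-03, -4.80291438e+01,  2.98747712e+01, -1.26579425e-04,
       -1.59113829e-04,  3.01835698e-06]), 'tcp_pos': array([0.21587141, 0.53298118, 0.22213852]), 'orientation': array([2.05248017e-05, 1.91220189e-01, 9.81547164e-01, 5.56744352e-05]), 'wrist_force': array([-0.80702343,  0.72875977, -0.13928741]), 'ft_torque': array([-0.03830359,  0.06010721,  0.00912182]), 'grip_force': 0.0, 'finger_gap': 0.08522712340019967}
```

```bash
python3 - <<'E'
import cv2
a=cv2.imread("pics/top0.png")[100:250,60:340]; cv2.imwrite("pics/top0c.png",cv2.resize(a,None,fx=2.85,fy=2.85,interpolation=cv2.INTER_CUBIC))
a=cv2.imread("pics/scene0.png"); cv2.imwrite("pics/scene0c.png",cv2.resize(a,(780,585)))
E
```

```text
(no output)
```

View pics/top0c.png

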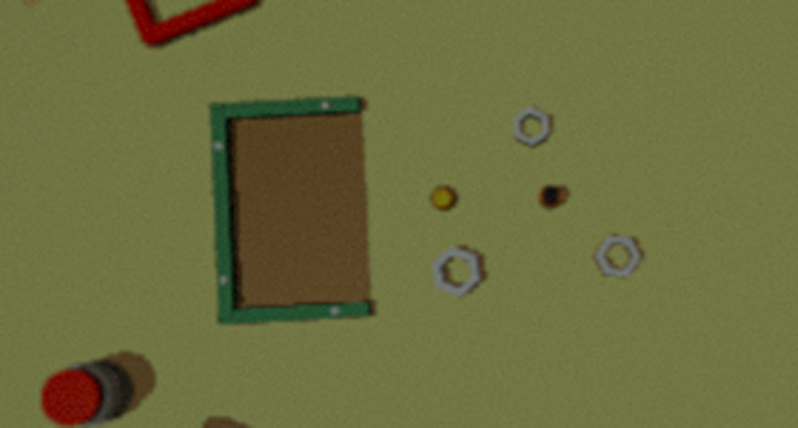

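View pics/scene0c.png

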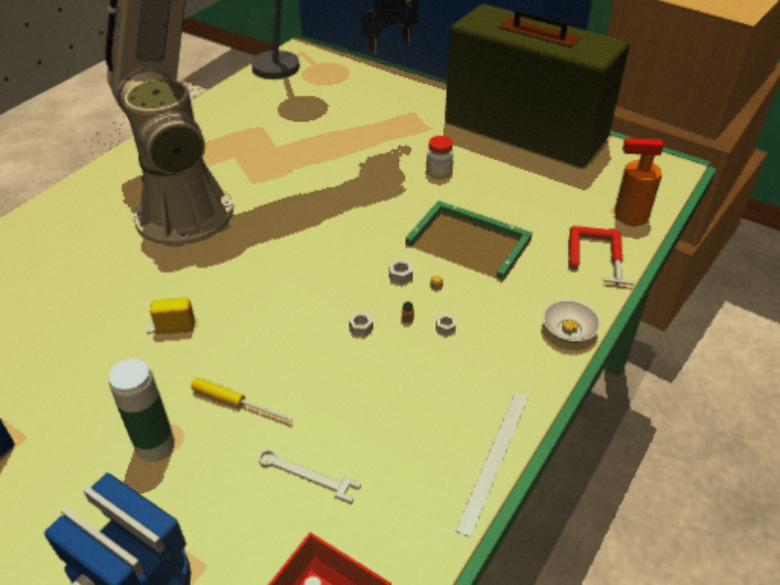

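```bash
cat >> h.py <<'E'
def cloud(cam,d):
    m=env.camera_model(cam); f=192/np.tan(np.radians(m["fovy"])/2)
    K=np.array([[f,0,m["cx"]],[0,f,m["cy"]],[0,0,1]])
    v,u=np.mgrid[:384,:512]
    n=cv2.undistortPoints(np.c_[u.ravel(),v.ravel()].astype(float)[:,None],K,np.array([m["k1"],0,0,0.]))[:,0]
    R=cv2.Rodrigues(np.array(m["rvec"],float))[0]; t=np.array(m["tvec"],float)
    p=(np.c_[n,np.ones(len(n))]*d.reshape(-1,1)-t)@R
    return p.reshape(384,512,3)
E
python3 - <<'E'
from h import *
for c in("scene","top"):
    im,d=env.read_camera(c); P=cloud(c,d)
    ok=(d>0)&(np.abs(P[...,2])<.015)&(P[...,0]>.3)&(P[...,0]<.85)&(np.abs(P[...,1])<.4)
    q=P[ok]; A=np.c_[q[:,:2],np.ones(len(q))]; print(c,len(q),np.round(np.linalg.lstsq(A,q[:,2],rcond=None)[0],4))
    hsv=cv2.cvtColor(im,cv2.COLOR_BGR2HSV)
    for n,h in [("nut_large",.024),("nut_medium",.022),("nut_small",.019),("vial",.04),("brass_cap",.022),("bay",.02),("jar",.085),("spray_can",.19),("screwdriver",.02)]:
        for o in env.outline_of(c,n)[:1]:
            m=o["mask"]&(d>0); p=P[m]; hi=p[p[:,2]>.6*h]
            print(n,round(o["conf"],2),len(hi),"mean",np.round(hi.mean(0),3),"zmax",np.round(np.percentile(p[:,2],95),3), "box",np.round(hi.min(0)[:2],3),np.round(hi.max(0)[:2],3))
E
```

```text
scene 34572 [-0.0006 -0.0002  0.0004]
nut_large 0.66 124 mean [0.53  0.089 0.022] zmax 0.026 box [0.502 0.064] [0.555 0.119]
nut_medium 0.67 307 mean [ 0.438 -0.357  0.022] zmax 0.027 box [ 0.381 -0.374] [ 0.564 -0.333]
nut_small 0.68 90 mean [0.682 0.012 0.017] zmax 0.021 box [ 0.662 -0.006] [0.701 0.033]
vial 0.68 48 mean [ 0.609 -0.012  0.034] zmax 0.041 box [ 0.599 -0.02 ] [ 0.617 -0.002]
brass_cap 0.39 41 mean [0.608 0.103 0.019] zmax 0.024 box [0.597 0.089] [0.618 0.113]
bay 0.7 375 mean [0.413 0.444 0.057] zmax 0.088 box [0.375 0.42 ] [0.439 0.487]
jar 0.74 229 mean [0.41  0.449 0.074] zmax 0.088 box [0.375 0.427] [0.439 0.487]
spray_can 0.61 1061 mean [ 0.423 -0.499  0.167] zmax 0.192 box [ 0.38  -0.525] [ 0.446 -0.462]
screwdriver 0.96 331 mean [ 0.439 -0.356  0.021] zmax 0.027 box [ 0.377 -0.375] [ 0.569 -0.329]
top 46160 [ 0.0007  0.0004 -0.    ]
nut_large 0.65 127 mean [0.529 0.096 0.024] zmax 0.028 box [0.505 0.073] [0.552 0.12 ]
nut_medium 0.5 105 mean [ 0.544 -0.072  0.022] zmax 0.025 box [ 0.525 -0.093] [ 0.564 -0.051]
nut_small 0.47 321 mean [ 0.436 -0.348  0.022] zmax 0.027 box [ 0.381 -0.371] [ 0.54  -0.332]
bay 0.91 947 mean [0.595 0.297 0.02 ] zmax 0.022 box [0.476 0.185] [0.711 0.351]
jar 0.59 476 mean [0.407 0.457 0.079] zmax 0.088 box [0.377 0.43 ] [0.437 0.49 ]
spray_can 0.69 849 mean [ 0.413 -0.477  0.174] zmax 0.192 box [ 0.379 -0.52 ] [ 0.444 -0.454]
screwdriver 0.72 308 mean [ 0.448 -0.346  0.022] zmax 0.027 box [ 0.384 -0.365] [ 0.57  -0.326]
```

```bash
cat >> h.py <<'E'
def clusters(cam,lo=.010,verbose=True,box=(.44,.76,-.25,.20)):
    d=env.read_camera(cam)[1]; P=cloud(cam,d); X,Y,Z=P[...,0],P[...,1],P[...,2]
    m=((d>0)&(Z>lo)&(Z<.06)&(X>box[0])&(X<box[1])&(Y>box[2])&(Y<box[3])).astype(np.uint8)
    n,l=cv2.connectedComponents(m); out=[]
    for i in range(1,n):
        q=P[l==i]
        if len(q)<15: continue
        c,r=cv2.minEnclosingCircle((q[:,:2]*1000).astype(np.float32))
        out.append((np.array(c)/1000,r,q)); 
        if verbose: print(cam,len(q),"box ctr",np.round((q.min(0)+q.max(0))[:2]/2,4),"circ",np.round(c),round(r,1),"z",np.round(np.percentile(q[:,2],90),3))
    return out
E
python3 - <<'E'
from h import *
for c in ("top","scene"): clusters(c)
b=[q for _,_,q in clusters("top",.012,False,(.44,.76,.17,.37))]
q=max(b,key=len); q=q[:,:2]; print(len(q),q.min(0),q.max(0))
back=q[(q[:,1]>.325)&(q[:,0]>.51)&(q[:,0]<.68)]; 
lo=q[(q[:,0]<.52)&(q[:,1]<.32)]; hi=q[(q[:,0]>.66)&(q[:,1]<.32)]
print("back",np.polyfit(back[:,0],back[:,1],1),np.percentile(back[:,1],[2,98]))
for n,s in(("lo",lo),("hi",hi)): p=np.polyfit(s[:,1],s[:,0],1); print(n,p,"x at y=.19,.33",np.polyval(p,[.19,.33]),"y range",s[:,1].min(),s[:,1].max(),"res",np.ptp(s[:,0]-np.polyval(p,s[:,1])))
E
```

```text
top 81 box ctr [0.6814 0.0183] circ [681.  18.] 20.4 z 0.021
top 58 box ctr [0.6065 0.1107] circ [606. 111.] 12.4 z 0.024
top 52 box ctr [ 0.6064 -0.0025] circ [607.  -2.] 11.3 z 0.042
top 111 box ctr [ 0.5448 -0.0723] circ [545. -72.] 22.6 z 0.024
top 133 box ctr [0.5285 0.0966] circ [530.  96.] 25.7 z 0.027
top 28 box ctr [0.4902 0.1926] circ [490. 193.] 9.4 z 0.023
scene 29 box ctr [0.4922 0.1896] circ [492. 190.] 12.3 z 0.021
scene 150 box ctr [0.5283 0.0912] circ [529.  92.] 27.7 z 0.026
scene 17 box ctr [0.7056 0.194 ] circ [706. 194.] 11.1 z 0.024
scene 44 box ctr [0.608  0.1033] circ [609. 103.] 12.8 z 0.024
scene 82 box ctr [ 0.608  -0.0088] circ [608.  -9.] 11.7 z 0.041
scene 144 box ctr [ 0.5436 -0.0777] circ [545. -77.] 24.7 z 0.024
scene 102 box ctr [0.6814 0.0125] circ [681.  12.] 22.1 z 0.022
985 [0.47561217 0.18547887] [0.71184127 0.35040279]
back [0.05504646 0.30532855] [0.32763391 0.34945997]
lo [-0.05568733  0.500763  ] x at y=.19,.33 [0.49018241 0.48238618] y range 0.1854788687113925 0.3194553843563345 res 0.015868672140650908
hi [-0.05338939  0.7152002 ] x at y=.19,.33 [0.70505622 0.6975817 ] y range 0.19693631830600283 0.3194421025906337 res 0.017262090958243603
```

The top view (crop scale 2.85) shows the bay at left with its mouth to the right. The large nut is at crop (458,271), the medium at (618,256), the small at (531,127), the cap at (443,198) and the vial at (551,196). Depth heights and sizes agree with the task. In the bay frame that puts large at (-160, 74), medium at (-329, 67) and small at (-246, -74) mm. Next I close the fingers and move over.

```bash
cat >> h.py <<'E'
from scipy.spatial.transform import Rotation as Ro
O=np.array([.594,.260]); ex=np.array([-.0545,.9985]); ey=np.array([-.9985,-.0545])
def tobay(p): d=np.asarray(p)[:2]-O; return np.array([d@ex,d@ey])
def toworld(b): return O+b[0]*ex+b[1]*ey
def go(bx,by,z,yawdeg):
    """print travel/rot units from the present pose to a bay-frame target, tool x at yawdeg from bay x"""
    s=env.get_state(); w,x,y,zz=s["orientation"]; R=Ro.from_quat([x,y,zz,w])
    h=np.radians(yawdeg)+np.arctan2(ex[1],ex[0]); X=np.array([np.cos(h),np.sin(h),0]); Z=np.array([0,0,-1.])
    T=Ro.from_matrix(np.c_[X,np.cross(Z,X),Z])
    d=np.r_[toworld((bx,by)),z]-s["tcp_pos"]
    print("t",round(s["clock"],2),"tcp bay",np.round(tobay(s["tcp_pos"]),4),"z",round(s["tcp_pos"][2],4),"travel",np.round(R.inv().apply(d)/.12,3),"rot",np.round((R.inv()*T).as_rotvec()/np.radians(60),3),"F",np.round(s["wrist_force"],1))
E
python3 -m pendant '[{"travel":[-0.33,-0.24,0],"rot":[0,0,0],"fingers":-1},{"travel":[-0.66,-0.48,0],"rot":[0,0,0],"fingers":-1},{"travel":[-1,-0.72,0],"rot":[0,0,0],"fingers":-1}]' 40
python3 -m pendant '[{"travel":[-0.33,-0.24,0],"rot":[0,0,0],"fingers":-1},{"travel":[-0.66,-0.48,0],"rot":[0,0,0],"fingers":-1},{"travel":[-1,-0.72,0],"rot":[0,0,0],"fingers":-1}]'
python3 -m pendant '[{"travel":[-0.33,-0.24,0],"rot":[0,0,0.12],"fingers":-1},{"travel":[-0.66,-0.48,0],"rot":[0,0,0.24],"fingers":-1},{"travel":[-1,-0.72,0],"rot":[0,0,0.36],"fingers":-1},{"travel":[-1,-0.72,0],"rot":[0,0,0.5],"fingers":-1},{"travel":[-1,-0.72,0],"rot":[0,0,0.6],"fingers":-1},{"travel":[-1,-0.72,0],"rot":[0,0,0.6],"fingers":-1}]'
python3 -c "
from h import *
go(-.222,.080,.13,-7)"
```

```text
clock: 2.15
tcp_pos: [0.2949, 0.4068, 0.222]
orientation: [0.0, 0.19, 0.982, 0.0]
wrist_force: [1.1, -0.3, -0.4]
finger_gap: 0.0439
grip_force: 0.0
clock: 2.45
tcp_pos: [0.3741, 0.2811, 0.2224]
orientation: [0.0, 0.191, 0.982, 0.0]
wrist_force: [0.9, 0.2, -0.2]
finger_gap: 0.0002
grip_force: 0.0
clock: 3.05
tcp_pos: [0.4526, 0.1569, 0.2221]
orientation: [-0.0, 0.486, 0.874, 0.0]
wrist_force: [-0.6, 0.1, -0.7]
finger_gap: 0.0002
grip_force: 0.0
t 3.05 tcp bay [-0.0952  0.1469] z 0.2221 travel [-1.194 -0.019  0.767] rot [ 0.    -0.     0.595] F [-0.6  0.1 -0.7]
```

```bash

python3 -m pendant '[{"travel":[-0.33,0,0.1],"rot":[0,0,0.12],"fingers":-1},{"travel":[-0.66,0,0.3],"rot":[0,0,0.24],"fingers":-1},{"travel":[-0.9,0,0.5],"rot":[0,0,0.36],"fingers":-1},{"travel":[-1,0,0.7],"rot":[0,0,0.48],"fingers":-1},{"travel":[-1,0,0.77],"rot":[0,0,0.595],"fingers":-1},{"travel":[-1,0,0.77],"rot":[0,0,0.595],"fingers":-1}]'
python3 -c "
from h import *
go(-.222,.080,.024,-7)
im,d=env.read_camera('top'); cv2.imwrite('pics/t1.png',cv2.resize(im[100:250,60:340],None,fx=2.85,fy=2.85,interpolation=2))
P=cloud('top',d); X,Y,Z=P[...,0],P[...,1],P[...,2]
s=env.get_state()['tcp_pos']; m=(np.abs(X-s[0])<.08)&(np.abs(Y-s[1])<.08)&(Z>.09)&(Z<.18); q=P[m]; print(s,len(q))
im,d=env.read_camera('scene');P=cloud('scene',d); X,Y,Z=P[...,0],P[...,1],P[...,2]
for a,b in((.105,.13),(.13,.15)):
  m=(d>0)&(np.abs(X-s[0])<.05)&(np.abs(Y-s[1])<.05)&(Z>a)&(Z<b); q=P[m]; print(len(q),q.min(0),q.max(0))"
```

```text
clock: 3.65
tcp_pos: [0.5145, 0.0558, 0.128]
orientation: [-0.001, 0.729, 0.684, -0.001]
wrist_force: [-0.2, -0.5, -0.2]
finger_gap: 0.0004
grip_force: 0.0
t 3.65 tcp bay [-0.1995  0.0905] z 0.128 travel [-0.176  0.112  0.866] rot [-0.003 -0.     0.004] F [-0.2 -0.5 -0.2]
[0.51510852 0.05610359 0.12915752] 0Traceback (most recent call last):
  File "<string>", line 9, in <module>
    m=(d>0)&(np.abs(X-s[0])<.05)&(np.abs(Y-s[1])<.05)&(Z>a)&(Z<b); q=P[m]; print(len(q),q.min(0),q.max(0))
                                                                                        ~~~~~^^^
    return umr_minimum(a, axis, None, out, keepdims, initial, where)
ValueError: zero-size array to reduction operation minimum which has no identity
```

```bash

python3 -m pendant '[{"travel":[-0.18,0.11,0.1],"rot":[0,0,0],"fingers":-1},{"travel":[-0.18,0.11,0.4],"rot":[0,0,0],"fingers":-1},{"travel":[-0.18,0.11,0.7],"rot":[0,0,0],"fingers":-1},{"travel":[-0.18,0.11,0.866],"rot":[0,0,0],"fingers":-1},{"travel":[-0.18,0.11,0.866],"rot":[0,0,0],"fingers":-1}]'
python3 -m pendant '[{"travel":[0.04,0,0],"rot":[0,0,0],"fingers":-1},{"travel":[0.08,0,0],"rot":[0,0,0],"fingers":-1},{"travel":[0.12,0,0],"rot":[0,0,0],"fingers":-1},{"travel":[0.16,0,0],"rot":[0,0,0],"fingers":-1},{"travel":[0.2,0,0],"rot":[0,0,0],"fingers":-1},{"travel":[0.25,0,0],"rot":[0,0,0],"fingers":-1},{"travel":[0.3,0,0],"rot":[0,0,0],"fingers":-1},{"travel":[0.36,0,0],"rot":[0,0,0],"fingers":-1},{"travel":[0.42,0,0],"rot":[0,0,0],"fingers":-1},{"travel":[0.48,0,0],"rot":[0,0,0],"fingers":-1}]'
python3 -c "
from h import *
go(0,.053,.024,-7)
for c,r,q in clusters('scene')+clusters('top'): print(np.round(tobay(c),3))
im,d=env.read_camera('scene'); cv2.imwrite('pics/s1.png',cv2.resize(im[100:250,180:380],None,fx=4,fy=4,interpolation=2))"
```

```text
clock: 4.25
tcp_pos: [0.5256, 0.0342, 0.0241]
orientation: [-0.002, 0.729, 0.685, -0.001]
wrist_force: [0.4, 0.8, -0.4]
finger_gap: 0.0001
grip_force: 0.0
clock: 5.25
tcp_pos: [0.5312, 0.0915, 0.0257]
orientation: [-0.0, 0.73, 0.684, -0.0]
wrist_force: [-0.3, -0.6, -0.1]
finger_gap: -0.0001
grip_force: 0.0
t 5.25 tcp bay [-0.1648  0.0718] z 0.0257 travel [ 1.382 -0.008  0.014] rot [-0.    -0.     0.002] F [-0.3 -0.6 -0.1]
scene 177 box ctr [0.5282 0.0898] circ [528.  90.] 26.6 z 0.053
scene 16 box ctr [0.7054 0.1957] circ [705. 195.] 7.5 z 0.022
scene 48 box ctr [0.6069 0.1033] circ [609. 103.] 14.1 z 0.023
scene 79 box ctr [ 0.6083 -0.0081] circ [609.  -9.] 12.1 z 0.04
scene 145 box ctr [ 0.5438 -0.0764] circ [544. -76.] 26.6 z 0.024
scene 98 box ctr [0.6808 0.012 ] circ [681.  13.] 21.4 z 0.021
top 79 box ctr [0.6825 0.0183] circ [682.  18.] 20.2 z 0.022
top 52 box ctr [ 0.6065 -0.0025] circ [607.  -3.] 11.3 z 0.042
top 110 box ctr [ 0.5447 -0.0721] circ [545. -72.] 22.6 z 0.025
[-0.166  0.075]
[-0.071 -0.108]
[-0.158 -0.006]
[-0.269 -0.   ]
[-0.333  0.068]
[-0.251 -0.074]
[-0.247 -0.075]
[-0.263  0.002]
[-0.329  0.067]
```

View pics/s1.png

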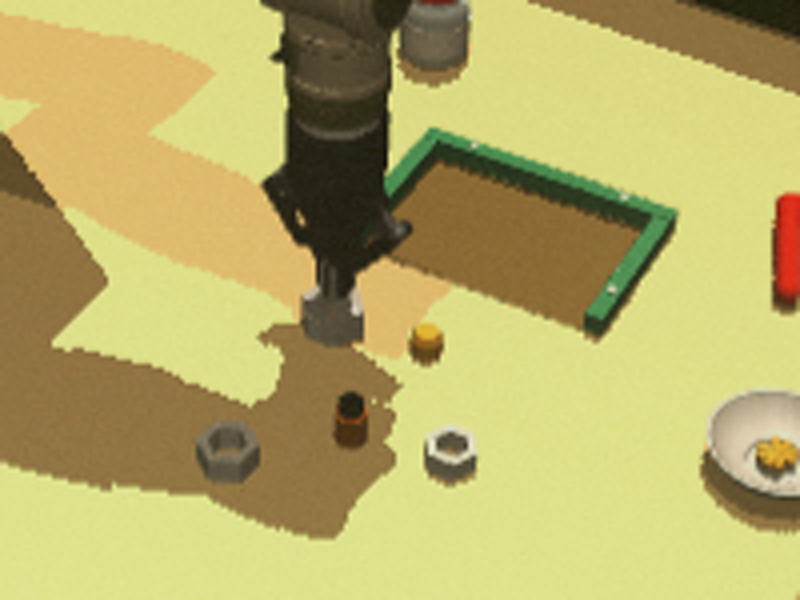

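```bash

python3 -c "
from h import *
print(env.get_state()['tcp_pos'])
for cam in('scene','top'):
  im,d=env.read_camera(cam); P=cloud(cam,d); X,Y,Z=P[...,0],P[...,1],P[...,2]
  for a,b in((.004,.012),(.012,.019),(.019,.027),(.027,.035),(.035,.045),(.045,.06),(.06,.08),(.08,.1)):
    m=(d>0)&(np.abs(X-.53)<.06)&(np.abs(Y-.09)<.07)&(Z>a)&(Z<b); q=P[m]
    if len(q): print(cam,a,len(q),np.round(q.min(0)[:2],3),np.round(q.max(0)[:2],3),np.round(q.mean(0)[:2],3),'bgr',im[m].mean(0).round())
im,d=env.read_camera('scene'); cv2.imwrite('pics/s2.png',cv2.resize(im[150:200,230:290],(780,650),interpolation=2)[:600])"
```

```text
[0.53125198 0.09140221 0.02571026]
scene 0.004 71 [0.473 0.025] [0.589 0.155] [0.536 0.086] bgr [ 76. 117. 133.]
scene 0.012 37 [0.502 0.066] [0.555 0.109] [0.531 0.083] bgr [64. 82. 92.]
scene 0.019 72 [0.502 0.066] [0.555 0.117] [0.534 0.085] bgr [ 88. 109. 119.]
scene 0.027 8 [0.509 0.068] [0.537 0.096] [0.52  0.082] bgr [ 87. 107. 117.]
scene 0.035 11 [0.519 0.079] [0.542 0.095] [0.533 0.084] bgr [46. 62. 68.]
scene 0.045 35 [0.518 0.076] [0.546 0.097] [0.536 0.084] bgr [36. 52. 58.]
scene 0.06 41 [0.502 0.075] [0.545 0.096] [0.533 0.082] bgr [35. 52. 58.]
scene 0.08 104 [0.487 0.073] [0.573 0.102] [0.532 0.082] bgr [27. 44. 50.]
top 0.004 34 [0.481 0.023] [0.589 0.068] [0.534 0.042] bgr [48. 87. 97.]
```

View pics/s2.png

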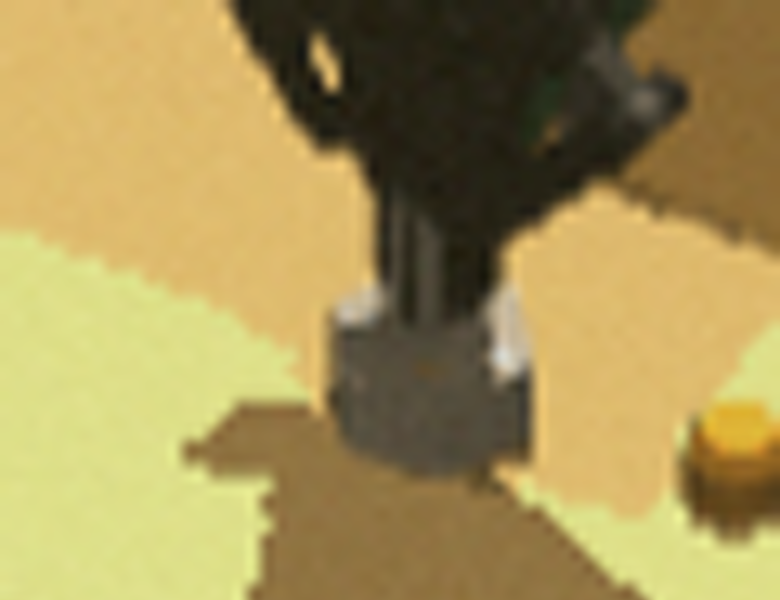

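The fingers went over the large nut without touching it: it hasn't moved and there was no force. So the closed tips are higher than I assumed. I'll lift, go back behind the nut and feel for the bench.

```bash

python3 -m pendant '[{"travel":[0,0,-0.15],"rot":[0,0,0],"fingers":-1},{"travel":[0,0,-0.3],"rot":[0,0,0],"fingers":-1},{"travel":[-0.25,0,-0.3],"rot":[0,0,0],"fingers":-1},{"travel":[-0.5,0,-0.3],"rot":[0,0,0],"fingers":-1},{"travel":[-0.5,0,-0.15],"rot":[0,0,0],"fingers":-1},{"travel":[-0.5,0,0],"rot":[0,0,0],"fingers":-1},{"travel":[-0.5,0,0.03],"rot":[0,0,0],"fingers":-1},{"travel":[-0.5,0,0.03],"rot":[0,0,0],"fingers":-1}]' | egrep "pos|force"
python3 -m pendant '[{"travel":[0,0,0.02],"rot":[0,0,0],"fingers":-1},{"travel":[0,0,0.02],"rot":[0,0,0],"fingers":-1}]' | egrep "pos|force"
python3 -c "
from h import *
print(env.get_state()['tcp_pos'],env.get_state()['wrist_force'],env.get_state()['joint_pos'])
im,d=env.read_camera('scene'); P=cloud('scene',d); X,Y,Z=P[...,0],P[...,1],P[...,2]
for a in np.arange(.0,.06,.006):
    m=(d>0)&(np.abs(X-.526)<.025)&(np.abs(Y-.03)<.025)&(Z>a)&(Z<a+.006)&(im.mean(-1)<90); q=P[m]
    if len(q): print(round(a,3),len(q),np.round(q.min(0)[:2],3),np.round(q.max(0)[:2],3))
cv2.imwrite('pics/s3.png',cv2.resize(im[150:210,220:290],(700,600),interpolation=2))"
```

```text
tcp_pos: [0.5266, 0.0308, 0.0217]
wrist_force: [-0.4, -0.6, -0.1]
grip_force: 0.0
tcp_pos: [0.5279, 0.0311, 0.0203]
wrist_force: [-0.4, 0.2, 0.5]
grip_force: 0.0
[0.52789578 0.03109092 0.02030881] [-0.43747255  0.15616002  0.45797625] [-9.30656024e-02  3.74780281e-01 -3.96271638e-01  7.98667866e-01
  4.66273459e-05  1.54280594e+00]
0.0 22 [0.511 0.007] [0.55  0.028]
0.03 1 [0.533 0.023] [0.533 0.023]
0.036 11 [0.527 0.017] [0.54  0.036]
0.042 9 [0.516 0.016] [0.541 0.033]
0.048 16 [0.514 0.014] [0.542 0.034]
0.054 16 [0.515 0.016] [0.541 0.029]
```

View pics/s3.png

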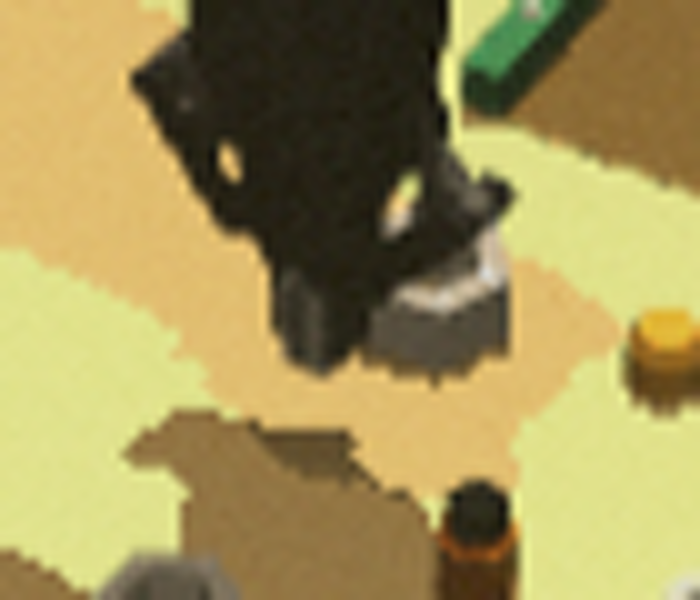

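The detached shadow shows the tips about 30 mm above the bench while the reported TCP z is 20 mm. The tips are therefore about 10 mm above the reported TCP. I'll go down with the force watched.

```bash

python3 -m pendant '[{"travel":[0,0,0.03],"rot":[0,0,0],"fingers":-1},{"travel":[0,0,0.06],"rot":[0,0,0],"fingers":-1},{"travel":[0,0,0.09],"rot":[0,0,0],"fingers":-1},{"travel":[0,0,0.12],"rot":[0,0,0],"fingers":-1},{"travel":[0,0,0.12],"rot":[0,0,0],"fingers":-1}]' | egrep "pos|force"
python3 -c "
from h import *
print(env.get_state()['tcp_pos'],env.get_state()['wrist_force'])
im,d=env.read_camera('scene'); P=cloud('scene',d); X,Y,Z=P[...,0],P[...,1],P[...,2]
for a in np.arange(.0,.06,.004):
    m=(d>0)&(np.abs(X-.526)<.025)&(np.abs(Y-.03)<.025)&(Z>a)&(Z<a+.004)&(im.mean(-1)<60); q=P[m]
    if len(q): print(round(a,3),len(q),np.round(q.min(0)[:2],3),np.round(q.max(0)[:2],3))"
```

```text
tcp_pos: [0.5268, 0.0311, 0.0047]
wrist_force: [0.1, -0.1, -0.6]
grip_force: 0.0
[0.52676911 0.0310521  0.00466176] [ 0.05617008 -0.1323796  -0.61470827]
0.016 1 [0.532 0.024] [0.532 0.024]
0.02 3 [0.53  0.022] [0.535 0.027]
0.024 4 [0.523 0.017] [0.538 0.032]
0.028 6 [0.515 0.022] [0.541 0.038]
0.032 8 [0.514 0.022] [0.542 0.032]
0.036 7 [0.515 0.016] [0.54  0.036]
0.04 5 [0.513 0.021] [0.542 0.029]
0.044 2 [0.535 0.02 ] [0.537 0.023]
0.048 5 [0.522 0.017] [0.539 0.025]
0.052 7 [0.521 0.017] [0.537 0.024]
0.056 9 [0.508 0.018] [0.542 0.024]
```

```bash

python3 -m pendant '[{"travel":[0,0,0.03],"rot":[0,0,0],"fingers":-1},{"travel":[0,0,0.06],"rot":[0,0,0],"fingers":-1},{"travel":[0,0,0.085],"rot":[0,0,0],"fingers":-1},{"travel":[0,0,0.085],"rot":[0,0,0],"fingers":-1}]' | egrep "pos|force"
python3 -c "
from h import *
go(-.16,.074,-.006,-7)
im,d=env.read_camera('scene'); P=cloud('scene',d); X,Y,Z=P[...,0],P[...,1],P[...,2]
for a in np.arange(.0,.03,.004):
    m=(d>0)&(np.abs(X-.526)<.025)&(np.abs(Y-.03)<.025)&(Z>a)&(Z<a+.004)&(im.mean(-1)<60); q=P[m]
    if len(q): print(round(a,3),len(q),np.round(q.min(0)[:2],3),np.round(q.max(0)[:2],3))
clusters('scene')
cv2.imwrite('pics/s4.png',cv2.resize(im[150:210,220:290],(700,600),interpolation=2))"
```

```text
tcp_pos: [0.5269, 0.031, -0.0054]
wrist_force: [-1.0, -0.2, 0.2]
grip_force: 0.0
t 7.55 tcp bay [-0.225   0.0795] z -0.0054 travel [ 0.543 -0.019  0.005] rot [-0.001 -0.     0.002] F [-1.  -0.2  0.2]
0.008 1 [0.524 0.02 ] [0.524 0.02 ]
0.012 6 [0.526 0.018] [0.537 0.023]
0.016 8 [0.514 0.024] [0.54  0.039]
0.02 6 [0.515 0.015] [0.532 0.025]
0.024 4 [0.529 0.018] [0.541 0.033]
0.028 9 [0.513 0.018] [0.543 0.027]
scene 31 box ctr [0.4898 0.1887] circ [491. 190.] 12.3 z 0.022
scene 145 box ctr [0.5246 0.0572] circ [527.  54.] 48.4 z 0.058
scene 23 box ctr [0.5483 0.0838] circ [547.  84.] 15.1 z 0.024
scene 18 box ctr [0.7059 0.1955] circ [706. 196.] 8.3 z 0.022
scene 47 box ctr [0.6076 0.1045] circ [607. 105.] 12.6 z 0.023
scene 80 box ctr [ 0.6084 -0.0089] circ [606. -10.] 14.2 z 0.041
scene 144 box ctr [ 0.5438 -0.0778] circ [544. -78.] 25.3 z 0.024
scene 95 box ctr [0.6803 0.0132] circ [681.  13.] 21.0 z 0.021
```

View pics/s4.png

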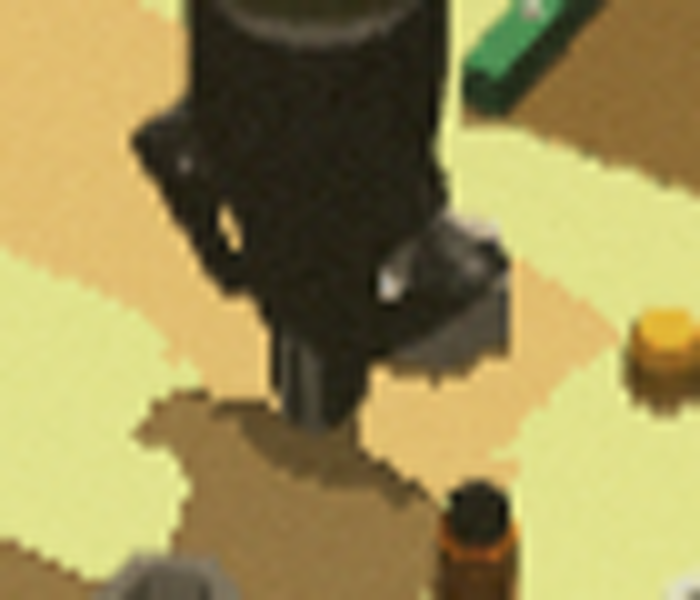

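The tips are now about 7 mm above the bench, behind the large nut. I start the push.

```bash

python3 -m pendant '[{"travel":[0.06,0,0],"rot":[0,0,0],"fingers":-1},{"travel":[0.11,0,0],"rot":[0,0,0],"fingers":-1},{"travel":[0.15,0,0],"rot":[0,0,0],"fingers":-1},{"travel":[0.19,0,0],"rot":[0,0,0],"fingers":-1},{"travel":[0.23,0,0],"rot":[0,0,0],"fingers":-1},{"travel":[0.28,0,0],"rot":[0,0,0],"fingers":-1},{"travel":[0.34,0,0],"rot":[0,0,0],"fingers":-1},{"travel":[0.4,0,0],"rot":[0,0,0],"fingers":-1},{"travel":[0.46,0,0],"rot":[0,0,0],"fingers":-1},{"travel":[0.52,0,0],"rot":[0,0,0],"fingers":-1}]' | egrep "pos|force"
cat >> h.py <<'E'
def nuts(cam):
    "components low enough to be nuts, in the bay frame (mm)"
    d=env.read_camera(cam)[1]; P=cloud(cam,d); Z=P[...,2]; B=np.stack([(P[...,:2]-O)@ex,(P[...,:2]-O)@ey],-1)*1000
    m=((d>0)&(Z>.009)&(Z<.030)&(B[...,0]>-420)&(B[...,0]<66)&(np.abs(B[...,1])<97)).astype(np.uint8)
    n,l=cv2.connectedComponents(m)
    for i in range(1,n):
        q=B[l==i]
        if len(q)>14: print(cam,len(q),"x",q[:,0].min().round(),q[:,0].max().round(),"y",q[:,1].min().round(),q[:,1].max().round(),"mid",((q.min(0)+q.max(0))/2).round())
E
python3 -c "
from h import *
go(0,.05,-.005,-7)
nuts('scene'); nuts('top')
im,d=env.read_camera('scene'); P=cloud('scene',d); s=env.get_state()['tcp_pos']; D=P-s
for a in np.arange(.02,.07,.006):
  m=(d>0)&(np.abs(D[...,0])<.07)&(np.abs(D[...,1])<.05)&(D[...,2]>a)&(D[...,2]<a+.006); q=D[m]
  if len(q): print(round(a,3),q[:,0].min(),q[:,0].max())"
```

```text
tcp_pos: [0.5315, 0.0939, -0.0048]
wrist_force: [0.0, -1.4, 1.0]
grip_force: 0.7
t 8.65 tcp bay [-0.1625  0.0715] z -0.0048 travel [1.366 0.016 0.002] rot [0.    0.    0.002] F [ 0.  -1.4  1. ]
scene 88 x -177.0 -125.0 y 40.0 87.0 mid [-151.   64.]
scene 50 x -169.0 -147.0 y -16.0 6.0 mid [-158.   -5.]
scene 41 x -281.0 -260.0 y -11.0 8.0 mid [-271.   -1.]
scene 149 x -359.0 -309.0 y 46.0 90.0 mid [-334.   68.]
scene 102 x -272.0 -231.0 y -94.0 -52.0 mid [-251.  -73.]
top 81 x -263.0 -229.0 y -95.0 -54.0 mid [-246.  -74.]
top 110 x -350.0 -308.0 y 47.0 87.0 mid [-329.   67.]
0.02 -0.016355520316950867 0.06951993131612721
0.026 -0.015417583533749335 0.06782120499919275
0.032 -0.014463609391101029 0.02809829407686859
0.038 -0.014955232421653197 0.015143376175334011
0.044 -0.00656160228843139 0.012473911564712448
0.05 -0.024231244743665115 0.02587819629367749
0.056 -0.034049650749361726 0.03187706150779068
0.062 -0.03686486929625443 0.03749603782426225
0.068 -0.04109173538114652 0.041600620837038194
```

```bash

python3 -c "
from h import *
a,_=env.read_camera('scene'); b,_=env.read_camera('top')
cv2.imwrite('pics/s5.png',np.hstack([cv2.resize(a[140:200,230:290],(400,400),interpolation=2),cv2.resize(b[160:230,180:250],(400,400),interpolation=2)]))"
```

```text
(no output)
```

View pics/s5.png

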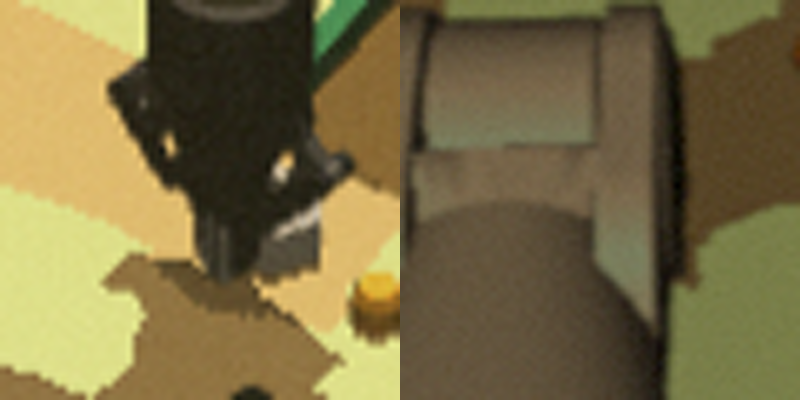

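```bash

python3 -m pendant '[{"travel":[-0.15,0,0],"rot":[0,0,0],"fingers":-1},{"travel":[-0.35,0,-0.2],"rot":[0,0,0],"fingers":-1},{"travel":[-0.5,0,-0.5],"rot":[0,0,0],"fingers":-1},{"travel":[-0.5,0,-0.7],"rot":[0,0,0],"fingers":-1}]' | egrep "pos|force"
python3 -c "
from h import *
go(-.19,.065,-.005,-4)
nuts('scene'); nuts('top')"
```

```text
tcp_pos: [0.528, 0.0312, 0.0809]
wrist_force: [1.0, 0.9, -0.3]
grip_force: 0.0
t 9.3 tcp bay [-0.2248  0.0784] z 0.0809 travel [0.302 0.074 0.716] rot [ 0.001  0.    -0.051] F [ 1.   0.9 -0.3]
scene 147 x -156.0 -103.0 y 40.0 92.0 mid [-130.   66.]
scene 50 x -169.0 -144.0 y -15.0 5.0 mid [-156.   -5.]
scene 40 x -280.0 -259.0 y -10.0 8.0 mid [-270.   -1.]
scene 151 x -359.0 -312.0 y 46.0 92.0 mid [-335.   69.]
scene 103 x -271.0 -230.0 y -92.0 -53.0 mid [-251.  -73.]
top 82 x -263.0 -229.0 y -95.0 -55.0 mid [-246.  -75.]
top 111 x -350.0 -308.0 y 47.0 87.0 mid [-329.   67.]
```

```bash

python3 -m pendant '[{"travel":[0,0,0.35],"rot":[0,0,0],"fingers":-1},{"travel":[0.1,0,0.65],"rot":[0,0,0],"fingers":-1},{"travel":[0.25,0,0.7],"rot":[0,0,0],"fingers":-1},{"travel":[0.38,0,0.7],"rot":[0,0,0],"fingers":-1},{"travel":[0.45,0,0.7],"rot":[0,0,0],"fingers":-1},{"travel":[0.5,0,0.7],"rot":[0,0,0],"fingers":-1},{"travel":[0.55,0,0.7],"rot":[0,0,0],"fingers":-1},{"travel":[0.61,0,0.7],"rot":[0,0,0],"fingers":-1},{"travel":[0.68,0,0.7],"rot":[0,0,0],"fingers":-1},{"travel":[0.75,0,0.7],"rot":[0,0,0],"fingers":-1}]' | egrep "pos|force"
python3 -m pendant '[{"travel":[0.07,0,0],"rot":[0,0,0],"fingers":-1},{"travel":[0.14,0,0],"rot":[0,0,0],"fingers":-1},{"travel":[0.21,0,0],"rot":[0,0,0],"fingers":-1},{"travel":[0.28,0,0],"rot":[0,0,0],"fingers":-1},{"travel":[0.35,0,0],"rot":[0,0,0],"fingers":-1},{"travel":[0.42,0,0],"rot":[0,0,0],"fingers":-1},{"travel":[0.48,0,0],"rot":[0,0,0],"fingers":-1},{"travel":[0.53,0,0],"rot":[0,0,0],"fingers":-1},{"travel":[0.57,0,0],"rot":[0,0,0],"fingers":-1},{"travel":[0.6,0,0],"rot":[0,0,0],"fingers":-1}]' | egrep "pos|force"
python3 -c "
from h import *
go(0,.05,-.005,-7)
nuts('scene'); nuts('top')"
```

```text
tcp_pos: [0.5337, 0.1236, -0.0046]
wrist_force: [0.1, -0.4, 1.0]
grip_force: 0.6
tcp_pos: [0.5381, 0.1954, -0.0048]
wrist_force: [0.3, -1.8, 0.6]
grip_force: 0.7
t 11.4 tcp bay [-0.0614  0.0593] z -0.0048 travel [0.517 0.016 0.001] rot [ 0.    -0.     0.002] F [ 0.3 -1.8  0.6]
scene 88 x -79.0 -14.0 y 25.0 75.0 mid [-47.  50.]
scene 47 x -169.0 -143.0 y -18.0 5.0 mid [-156.   -6.]
scene 43 x -278.0 -259.0 y -10.0 9.0 mid [-269.   -1.]
scene 149 x -357.0 -310.0 y 44.0 91.0 mid [-333.   68.]
scene 103 x -272.0 -229.0 y -93.0 -54.0 mid [-251.  -73.]
top 80 x -263.0 -229.0 y -95.0 -55.0 mid [-246.  -75.]
top 58 x -160.0 -139.0 y -16.0 8.0 mid [-150.   -4.]
top 110 x -350.0 -308.0 y 47.0 87.0 mid [-329.   67.]
```

```bash

python3 -m pendant '[{"travel":[0.04,0,0],"rot":[0,0,0],"fingers":-1},{"travel":[0.1,0,0],"rot":[0,0,0],"fingers":-1},{"travel":[0.16,0,0],"rot":[0,0,0],"fingers":-1},{"travel":[0.22,0,0],"rot":[0,0,0],"fingers":-1},{"travel":[0.28,0,0],"rot":[0,0,0],"fingers":-1},{"travel":[0.34,0,0],"rot":[0,0,0],"fingers":-1},{"travel":[0.4,0,0],"rot":[0,0,0],"fingers":-1},{"travel":[0.44,0,0],"rot":[0,0,0],"fingers":-1},{"travel":[0.48,0,0],"rot":[0,0,0],"fingers":-1},{"travel":[0.48,0,0],"rot":[0,0,0],"fingers":-1}]' | egrep "pos|force"
python3 -m pendant '[{"travel":[-0.1,0,0],"rot":[0,0,0],"fingers":-1},{"travel":[-0.3,0,-0.2],"rot":[0,0,0],"fingers":-1},{"travel":[-0.6,0,-0.5],"rot":[0,0,0],"fingers":-1},{"travel":[-0.9,0,-0.8],"rot":[0,0,0],"fingers":-1},{"travel":[-1,0,-0.9],"rot":[0,0,0],"fingers":-1}]' | egrep "pos|force"
python3 -c "
from h import *
go(-.39,.068,.06,-3)
nuts('scene'); nuts('top')"
```

```text
tcp_pos: [0.542, 0.2533, -0.0047]
wrist_force: [-0.4, -0.0, -0.2]
grip_force: 0.0
tcp_pos: [0.5355, 0.1297, 0.1067]
wrist_force: [0.8, 0.9, 0.1]
grip_force: 0.0
t 13.0 tcp bay [-0.127   0.0655] z 0.1067 travel [-2.178  0.247  0.39 ] rot [ 0.005  0.    -0.068] F [0.8 0.9 0.1]
scene 139 x -0.0 65.0 y 19.0 71.0 mid [33. 45.]
scene 50 x -170.0 -144.0 y -16.0 6.0 mid [-157.   -5.]
scene 47 x -283.0 -260.0 y -10.0 9.0 mid [-271.   -0.]
scene 153 x -359.0 -310.0 y 45.0 91.0 mid [-334.   68.]
scene 105 x -272.0 -231.0 y -93.0 -53.0 mid [-251.  -73.]
top 81 x -263.0 -229.0 y -95.0 -55.0 mid [-246.  -75.]
top 59 x -160.0 -139.0 y -16.0 8.0 mid [-150.   -4.]
top 110 x -350.0 -308.0 y 48.0 87.0 mid [-329.   67.]
```

The large nut is inside the bay, at about (37, 45) mm. The medium nut is next.

```bash

python3 -m pendant '[{"travel":[-0.35,0.05,0],"rot":[0,0,0],"fingers":-1},{"travel":[-0.7,0.1,0],"rot":[0,0,0],"fingers":-1},{"travel":[-1,0.12,0],"rot":[0,0,0],"fingers":-1}]' | egrep "pos|force"
python3 -m pendant '[{"travel":[-0.35,0.05,0],"rot":[0,0,-0.03],"fingers":-1},{"travel":[-0.7,0.1,0],"rot":[0,0,-0.068],"fingers":-1},{"travel":[-1,0.12,0],"rot":[0,0,-0.068],"fingers":-1},{"travel":[-1,0.12,0],"rot":[0,0,-0.068],"fingers":-1}]' | egrep "pos|force"
python3 -c "
from h import *
go(-.389,.070,-.005,-3)"
```

```text
tcp_pos: [0.54, 0.0115, 0.1015]
wrist_force: [-0.0, -0.4, 0.1]
grip_force: 0.0
tcp_pos: [0.5469, -0.1118, 0.1012]
wrist_force: [-0.7, 1.2, -0.0]
grip_force: 0.0
t 13.8 tcp bay [-0.3687  0.0673] z 0.1012 travel [-0.17  -0.013  0.885] rot [-0.001  0.    -0.001] F [-0.7  1.2 -0. ]
```

```bash

python3 -m pendant '[{"travel":[-0.17,-0.01,0.1],"rot":[0,0,0],"fingers":-1},{"travel":[-0.17,-0.01,0.45],"rot":[0,0,0],"fingers":-1},{"travel":[-0.17,-0.01,0.75],"rot":[0,0,0],"fingers":-1},{"travel":[-0.17,-0.01,0.885],"rot":[0,0,0],"fingers":-1},{"travel":[-0.17,-0.01,0.885],"rot":[0,0,0],"fingers":-1}]' | egrep "pos|force"
python3 -m pendant '[{"travel":[0.05,0,0],"rot":[0,0,0],"fingers":-1},{"travel":[0.1,0,0],"rot":[0,0,0],"fingers":-1},{"travel":[0.14,0,0],"rot":[0,0,0],"fingers":-1},{"travel":[0.18,0,0],"rot":[0,0,0],"fingers":-1},{"travel":[0.22,0,0],"rot":[0,0,0],"fingers":-1},{"travel":[0.27,0,0],"rot":[0,0,0],"fingers":-1},{"travel":[0.33,0,0],"rot":[0,0,0],"fingers":-1},{"travel":[0.4,0,0],"rot":[0,0,0],"fingers":-1},{"travel":[0.47,0,0],"rot":[0,0,0],"fingers":-1},{"travel":[0.54,0,0],"rot":[0,0,0],"fingers":-1}]' | egrep "pos|force"
python3 -m pendant '[{"travel":[0.07,0,0],"rot":[0,0,0],"fingers":-1},{"travel":[0.14,0,0],"rot":[0,0,0],"fingers":-1},{"travel":[0.21,0,0],"rot":[0,0,0],"fingers":-1},{"travel":[0.27,0,0],"rot":[0,0,0],"fingers":-1},{"travel":[0.32,0,0],"rot":[0,0,0],"fingers":-1}]' | egrep "pos|force"
python3 -c "
from h import *
go(-.066,.055,-.005,-3)
nuts('scene'); nuts('top')"
```

```text
tcp_pos: [0.5437, -0.1266, -0.0068]
wrist_force: [0.5, -0.4, -0.2]
grip_force: 0.0
tcp_pos: [0.5456, -0.0635, -0.003]
wrist_force: [-0.1, -1.5, 0.9]
grip_force: 0.7
tcp_pos: [0.5453, -0.0251, -0.0031]
wrist_force: [-0.4, -1.0, 1.2]
grip_force: 0.6
t 15.8 tcp bay [-0.282   0.0642] z -0.0031 travel [ 1.801 -0.011  0.016] rot [-0.    -0.     0.004] F [-0.4 -1.   1.2]
scene 141 x -0.0 66.0 y 20.0 74.0 mid [33. 47.]
scene 46 x -167.0 -146.0 y -15.0 7.0 mid [-156.   -4.]
scene 83 x -298.0 -243.0 y 36.0 77.0 mid [-270.   56.]
scene 44 x -281.0 -261.0 y -10.0 11.0 mid [-271.    1.]
scene 107 x -271.0 -232.0 y -94.0 -53.0 mid [-252.  -74.]
top 78 x -263.0 -229.0 y -94.0 -55.0 mid [-246.  -75.]
top 58 x -160.0 -139.0 y -16.0 8.0 mid [-150.   -4.]
top 160 x 8.0 55.0 y 19.0 70.0 mid [31. 44.]
```

```bash

python3 -m pendant '[{"travel":[0.05,0,0],"rot":[0,0,0],"fingers":-1},{"travel":[0.11,0,0],"rot":[0,0,0],"fingers":-1},{"travel":[0.18,0,0],"rot":[0,0,0],"fingers":-1},{"travel":[0.25,0,0],"rot":[0,0,0],"fingers":-1},{"travel":[0.32,0,0],"rot":[0,0,0],"fingers":-1},{"travel":[0.39,0,0],"rot":[0,0,0],"fingers":-1},{"travel":[0.46,0,0],"rot":[0,0,0],"fingers":-1},{"travel":[0.53,0,0],"rot":[0,0,0],"fingers":-1},{"travel":[0.6,0,0],"rot":[0,0,0],"fingers":-1},{"travel":[0.65,0,0],"rot":[0,0,0],"fingers":-1}]' | egrep "pos|force"
python3 -c "
from h import *
go(-.066,.055,-.005,-3)
nuts('scene')"
```

```text
tcp_pos: [0.5449, 0.0531, -0.003]
wrist_force: [-0.1, -0.6, 0.5]
grip_force: 0.3
t 16.9 tcp bay [-0.2039  0.0603] z -0.003 travel [ 1.15  -0.011  0.017] rot [-0.    -0.     0.004] F [-0.1 -0.6  0.5]
scene 152 x 1.0 66.0 y 19.0 80.0 mid [33. 50.]
scene 123 x -218.0 -156.0 y 20.0 75.0 mid [-187.   48.]
scene 53 x -170.0 -142.0 y -17.0 9.0 mid [-156.   -4.]
scene 43 x -280.0 -260.0 y -11.0 12.0 mid [-270.    0.]
scene 108 x -273.0 -230.0 y -93.0 -53.0 mid [-251.  -73.]
```

The medium nut is slipping off to the -y side. I'll back off, measure it and re-centre.

```bash

python3 -m pendant '[{"travel":[-0.1,0,0],"rot":[0,0,0],"fingers":-1},{"travel":[-0.3,0,-0.2],"rot":[0,0,0],"fingers":-1},{"travel":[-0.5,0,-0.5],"rot":[0,0,0],"fingers":-1},{"travel":[-0.5,0,-0.7],"rot":[0,0,0],"fingers":-1},{"travel":[-0.5,0,-0.7],"rot":[0,0,0],"fingers":-1}]' | egrep "pos|force"
python3 -c "
from h import *
go(-.24,.045,-.005,2)
nuts('scene');nuts('top')
im,_=env.read_camera('scene'); cv2.imwrite('pics/s6.png',cv2.resize(im[140:200,240:310],(700,600),interpolation=2))"
```

```text
tcp_pos: [0.5484, -0.0102, 0.0849]
wrist_force: [0.8, -0.1, 0.1]
grip_force: 0.0
t 17.45 tcp bay [-0.2673  0.0603] z 0.0849 travel [0.235 0.11  0.75 ] rot [ 0.007  0.002 -0.082] F [ 0.8 -0.1  0.1]
scene 146 x -0.0 66.0 y 21.0 72.0 mid [33. 46.]
scene 130 x -203.0 -155.0 y 20.0 63.0 mid [-179.   42.]
scene 50 x -168.0 -144.0 y -17.0 9.0 mid [-156.   -4.]
scene 44 x -281.0 -260.0 y -11.0 12.0 mid [-271.    1.]
scene 104 x -271.0 -234.0 y -94.0 -52.0 mid [-253.  -73.]
top 45 x -263.0 -230.0 y -95.0 -67.0 mid [-247.  -81.]
top 57 x -160.0 -139.0 y -16.0 8.0 mid [-150.   -4.]
top 67 x -180.0 -152.0 y 21.0 61.0 mid [-166.   41.]
top 164 x 8.0 55.0 y 19.0 70.0 mid [31. 44.]
```

View pics/s6.png

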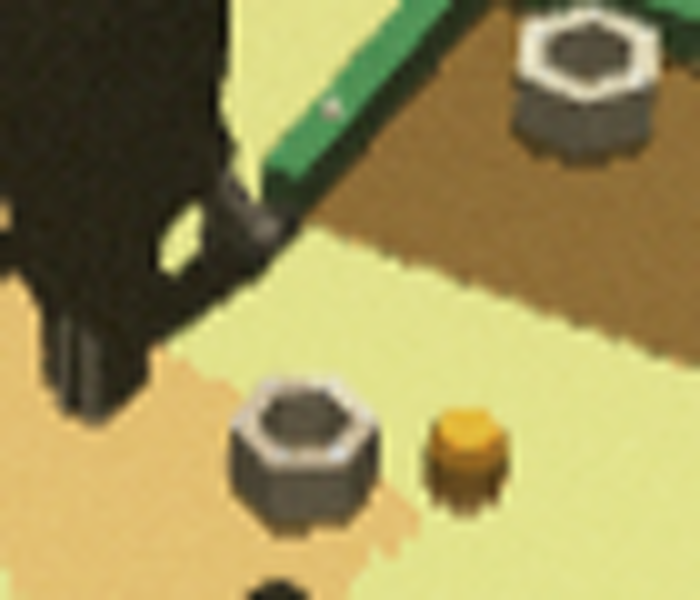

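```bash

python3 -c "
from h import *
go(-.225,.0385,-.004,2)"
python3 -m pendant '[{"travel":[0.2,0.1,0],"rot":[0,0,-0.082],"fingers":-1},{"travel":[0.36,0.165,0],"rot":[0,0,-0.082],"fingers":-1},{"travel":[0.36,0.165,0.25],"rot":[0,0,-0.082],"fingers":-1},{"travel":[0.36,0.165,0.55],"rot":[0,0,-0.082],"fingers":-1},{"travel":[0.36,0.165,0.74],"rot":[0,0,-0.082],"fingers":-1},{"travel":[0.36,0.165,0.74],"rot":[0,0,-0.082],"fingers":-1}]' | egrep "pos|force"
python3 -c "
from h import *
go(-.064,.043,-.004,2)"
```

```text
t 17.6 tcp bay [-0.2653  0.0636] z 0.0805 travel [0.346 0.193 0.704] rot [-0.    -0.    -0.081] F [-0.8  0.1  0.3]
tcp_pos: [0.5647, 0.0357, -0.0087]
wrist_force: [0.7, 0.2, -0.0]
grip_force: 0.0
t 18.2 tcp bay [-0.2224  0.0415] z -0.0087 travel [ 1.319  0.037 -0.039] rot [-0.     0.     0.003] F [ 0.7  0.2 -0. ]
```

```bash

python3 -m pendant '[{"travel":[0.0,0.025,-0.03],"rot":[0,0,0],"fingers":-1},{"travel":[0.05,0.025,-0.04],"rot":[0,0,0],"fingers":-1},{"travel":[0.1,0.025,-0.04],"rot":[0,0,0],"fingers":-1},{"travel":[0.14,0.025,-0.04],"rot":[0,0,0],"fingers":-1},{"travel":[0.18,0.025,-0.04],"rot":[0,0,0],"fingers":-1},{"travel":[0.23,0.025,-0.04],"rot":[0,0,0],"fingers":-1},{"travel":[0.29,0.025,-0.04],"rot":[0,0,0],"fingers":-1},{"travel":[0.36,0.025,-0.04],"rot":[0,0,0],"fingers":-1},{"travel":[0.43,0.025,-0.04],"rot":[0,0,0],"fingers":-1},{"travel":[0.48,0.025,-0.04],"rot":[0,0,0],"fingers":-1}]' | egrep "pos|force"
python3 -c "
from h import *
go(-.064,.043,-.004,2)
nuts('scene');nuts('top')"
```

```text
tcp_pos: [0.5624, 0.0941, -0.003]
wrist_force: [0.7, -0.6, -0.6]
grip_force: 0.4
t 19.2 tcp bay [-0.1639  0.0406] z -0.003 travel [0.833 0.011 0.008] rot [ 0.    -0.     0.003] F [ 0.7 -0.6 -0.6]
scene 142 x -1.0 65.0 y 18.0 71.0 mid [32. 45.]
scene 56 x -181.0 -127.0 y 21.0 53.0 mid [-154.   37.]
scene 45 x -166.0 -142.0 y -15.0 7.0 mid [-154.   -4.]
scene 40 x -279.0 -261.0 y -9.0 9.0 mid [-270.   -0.]
scene 104 x -272.0 -229.0 y -94.0 -54.0 mid [-251.  -74.]
top 80 x -263.0 -229.0 y -94.0 -55.0 mid [-246.  -75.]
top 15 x -273.0 -252.0 y -3.0 12.0 mid [-263.    4.]
top 162 x 8.0 55.0 y 19.0 70.0 mid [32. 44.]
```

```bash

python3 -m pendant '[{"travel":[0.04,0,0],"rot":[0,0,0],"fingers":-1},{"travel":[0.09,0,0],"rot":[0,0,0],"fingers":-1},{"travel":[0.15,0,0],"rot":[0,0,0],"fingers":-1},{"travel":[0.21,0,0],"rot":[0,0,0],"fingers":-1},{"travel":[0.27,0,0],"rot":[0,0,0],"fingers":-1},{"travel":[0.33,0,0],"rot":[0,0,0],"fingers":-1},{"travel":[0.39,0,0],"rot":[0,0,0],"fingers":-1},{"travel":[0.45,0,0],"rot":[0,0,0],"fingers":-1},{"travel":[0.5,0,0],"rot":[0,0,0],"fingers":-1}]' | egrep "pos|force"
python3 -c "
from h import *
go(-.064,.043,-.004,2)
nuts('scene')"
```

```text
tcp_pos: [0.557, 0.1536, -0.003]
wrist_force: [0.6, -1.2, 0.2]
grip_force: 0.5
t 20.2 tcp bay [-0.1042  0.0428] z -0.003 travel [0.335 0.011 0.008] rot [ 0.    -0.     0.002] F [ 0.6 -1.2  0.2]
scene 104 x -2.0 65.0 y 18.0 65.0 mid [32. 41.]
scene 55 x -122.0 -62.0 y 22.0 55.0 mid [-92.  39.]
scene 51 x -170.0 -145.0 y -17.0 6.0 mid [-157.   -5.]
scene 45 x -280.0 -259.0 y -11.0 13.0 mid [-269.    1.]
scene 105 x -272.0 -232.0 y -92.0 -52.0 mid [-252.  -72.]
```

```bash

python3 -m pendant '[{"travel":[0.05,0,0],"rot":[0,0,0],"fingers":-1},{"travel":[0.11,0,0],"rot":[0,0,0],"fingers":-1},{"travel":[0.17,0,0],"rot":[0,0,0],"fingers":-1},{"travel":[0.22,0,0],"rot":[0,0,0],"fingers":-1},{"travel":[0.27,0,0],"rot":[0,0,0],"fingers":-1},{"travel":[0.31,0,0],"rot":[0,0,0],"fingers":-1},{"travel":[0.35,0,0],"rot":[0,0,0],"fingers":-1},{"travel":[0.35,0,0],"rot":[0,0,0],"fingers":-1}]' | egrep "pos|force"
python3 -m pendant '[{"travel":[-0.1,0,0],"rot":[0,0,0],"fingers":-1},{"travel":[-0.2,0,-0.2],"rot":[0,0,0],"fingers":-1},{"travel":[-0.4,0,-0.5],"rot":[0,0,0],"fingers":-1},{"travel":[-0.7,0.2,-0.8],"rot":[0,0,0],"fingers":-1},{"travel":[-1,0.5,-0.9],"rot":[0,0,0],"fingers":-1},{"travel":[-1,0.7,-0.9],"rot":[0,0,0],"fingers":-1}]' | egrep "pos|force"
python3 -c "
from h import *
go(-.301,-.0795,.1,4)
nuts('scene');nuts('top')"
```

```text
tcp_pos: [0.5531, 0.1955, -0.003]
wrist_force: [-1.0, -0.3, 0.0]
grip_force: 0.0
tcp_pos: [0.6513, 0.0781, 0.1087]
wrist_force: [1.3, 0.5, -0.8]
grip_force: 0.0
t 21.65 tcp bay [-0.1847 -0.0473] z 0.1087 travel [-0.977  0.236  0.075] rot [ 0.006  0.002 -0.036] F [ 1.3  0.5 -0.8]
scene 36 x -55.0 -35.0 y 34.0 70.0 mid [-45.  52.]
scene 49 x -166.0 -146.0 y -16.0 9.0 mid [-156.   -4.]
scene 46 x -281.0 -261.0 y -10.0 12.0 mid [-271.    1.]
scene 102 x -273.0 -231.0 y -93.0 -54.0 mid [-252.  -73.]
top 82 x -263.0 -229.0 y -95.0 -56.0 mid [-246.  -75.]
top 133 x 12.0 55.0 y 19.0 70.0 mid [33. 44.]
```

Medium seems to be in (partly hidden by the arm; I'll check it later). Small nut now.

```bash

python3 -m pendant '[{"travel":[-0.35,0.1,0],"rot":[0,0,-0.036],"fingers":-1},{"travel":[-0.7,0.2,0],"rot":[0,0,-0.036],"fingers":-1},{"travel":[-0.98,0.26,0],"rot":[0,0,-0.036],"fingers":-1},{"travel":[-0.98,0.26,0],"rot":[0,0,-0.036],"fingers":-1},{"travel":[-0.98,0.26,0],"rot":[0,0,-0.036],"fingers":-1}]' | egrep "pos|force"
python3 -c "
from h import *
go(-.301,-.0795,-.004,4)
nuts('scene');nuts('top')"
```

```text
tcp_pos: [0.6886, -0.0325, 0.1042]
wrist_force: [0.6, -0.4, -1.0]
grip_force: 0.0
t 22.25 tcp bay [-0.2972 -0.0785] z 0.1042 travel [-0.033  0.007  0.901] rot [-0.002 -0.001  0.003] F [ 0.6 -0.4 -1. ]
scene 44 x -280.0 -262.0 y -10.0 14.0 mid [-271.    2.]
scene 105 x -273.0 -231.0 y -94.0 -53.0 mid [-252.  -73.]
top 58 x -161.0 -139.0 y -17.0 8.0 mid [-150.   -4.]
top 163 x 8.0 55.0 y 19.0 70.0 mid [32. 44.]
top 116 x -48.0 -4.0 y 29.0 70.0 mid [-26.  49.]
```

```bash

python3 -m pendant '[{"travel":[-0.03,0.01,0.3],"rot":[0,0,0],"fingers":-1},{"travel":[-0.03,0.01,0.6],"rot":[0,0,0],"fingers":-1},{"travel":[-0.03,0.01,0.8],"rot":[0,0,0],"fingers":-1},{"travel":[-0.03,0.01,0.89],"rot":[0,0,0],"fingers":-1},{"travel":[-0.03,0.01,0.89],"rot":[0,0,0],"fingers":-1}]' | egrep "pos|force"
python3 -c "
from h import *
go(-.035,-.059,-.004,4)"
```

```text
tcp_pos: [0.6895, -0.0333, -0.0035]
wrist_force: [0.2, 0.0, -0.5]
grip_force: 0.0
t 22.85 tcp bay [-0.298  -0.0794] z -0.0035 travel [ 2.199e+00 -2.000e-03  7.000e-03] rot [-0.003 -0.001  0.006] F [ 0.2  0.  -0.5]
```

```bash

python3 -m pendant '[{"travel":[0.05,0,0],"rot":[0,0,0],"fingers":-1},{"travel":[0.1,0,0],"rot":[0,0,0],"fingers":-1},{"travel":[0.15,0,0],"rot":[0,0,0],"fingers":-1},{"travel":[0.19,0,0],"rot":[0,0,0],"fingers":-1},{"travel":[0.23,0,0],"rot":[0,0,0],"fingers":-1},{"travel":[0.28,0,0],"rot":[0,0,0],"fingers":-1},{"travel":[0.34,0,0],"rot":[0,0,0],"fingers":-1},{"travel":[0.4,0,0],"rot":[0,0,0],"fingers":-1},{"travel":[0.46,0,0],"rot":[0,0,0],"fingers":-1},{"travel":[0.51,0,0],"rot":[0,0,0],"fingers":-1}]' | egrep "pos|force"
python3 -c "
from h import *
go(-.035,-.059,-.004,4)
nuts('scene');nuts('top')"
```

```text
tcp_pos: [0.6833, 0.0267, -0.0019]
wrist_force: [-0.1, 0.4, 0.2]
grip_force: 0.3
t 23.85 tcp bay [-0.2378 -0.0764] z -0.0019 travel [ 1.697 -0.018  0.018] rot [-0.    -0.     0.005] F [-0.1  0.4  0.2]
scene 47 x -284.0 -261.0 y -11.0 13.0 mid [-272.    1.]
scene 46 x -256.0 -214.0 y -90.0 -63.0 mid [-235.  -77.]
top 164 x 7.0 54.0 y 19.0 70.0 mid [31. 44.]
top 117 x -48.0 -4.0 y 28.0 70.0 mid [-26.  49.]
```

```bash

python3 -m pendant '[{"travel":[0.05,0,0.01],"rot":[0,0,0],"fingers":-1},{"travel":[0.11,0,0.01],"rot":[0,0,0],"fingers":-1},{"travel":[0.17,0,0.01],"rot":[0,0,0],"fingers":-1},{"travel":[0.23,0,0.01],"rot":[0,0,0],"fingers":-1},{"travel":[0.29,0,0.01],"rot":[0,0,0],"fingers":-1},{"travel":[0.35,0,0.01],"rot":[0,0,0],"fingers":-1},{"travel":[0.41,0,0.01],"rot":[0,0,0],"fingers":-1},{"travel":[0.46,0,0.01],"rot":[0,0,0],"fingers":-1}]' | egrep "pos|force"
python3 -c "
from h import *
go(-.035,-.059,-.004,4)
nuts('scene');nuts('top')"
```

```text
tcp_pos: [0.6762, 0.0814, -0.003]
wrist_force: [0.9, -1.0, -0.7]
grip_force: 0.2
t 24.75 tcp bay [-0.1828 -0.0723] z -0.003 travel [ 1.236 -0.018  0.008] rot [-0.    -0.     0.005] F [ 0.9 -1.  -0.7]
scene 91 x -56.0 27.0 y 35.0 73.0 mid [-14.  54.]
scene 42 x -168.0 -145.0 y -16.0 8.0 mid [-156.   -4.]
scene 49 x -199.0 -156.0 y -86.0 -59.0 mid [-177.  -72.]
scene 42 x -281.0 -260.0 y -11.0 12.0 mid [-271.    0.]
top 160 x 8.0 55.0 y 19.0 70.0 mid [31. 44.]
```

```bash

python3 -m pendant '[{"travel":[0.05,-0.005,0],"rot":[0,0,0],"fingers":-1},{"travel":[0.11,-0.01,0],"rot":[0,0,0],"fingers":-1},{"travel":[0.17,-0.01,0],"rot":[0,0,0],"fingers":-1},{"travel":[0.23,-0.01,0],"rot":[0,0,0],"fingers":-1},{"travel":[0.29,-0.01,0],"rot":[0,0,0],"fingers":-1},{"travel":[0.35,-0.01,0],"rot":[0,0,0],"fingers":-1},{"travel":[0.41,-0.01,0],"rot":[0,0,0],"fingers":-1},{"travel":[0.47,-0.01,0],"rot":[0,0,0],"fingers":-1},{"travel":[0.53,-0.01,0],"rot":[0,0,0],"fingers":-1},{"travel":[0.58,-0.01,0],"rot":[0,0,0],"fingers":-1}]' | egrep "pos|force"
python3 -c "
from h import *
go(-.035,-.059,-.004,4)
nuts('scene');nuts('top')"
```

```text
tcp_pos: [0.6661, 0.1502, -0.003]
wrist_force: [0.4, -0.4, 0.5]
grip_force: 0.3
t 25.85 tcp bay [-0.1135 -0.066 ] z -0.003 travel [ 0.657 -0.009  0.008] rot [ 0.    -0.     0.005] F [ 0.4 -0.4  0.5]
scene 187 x -55.0 65.0 y 30.0 73.0 mid [ 5. 51.]
scene 43 x -130.0 -88.0 y -81.0 -56.0 mid [-109.  -68.]
scene 51 x -168.0 -146.0 y -17.0 4.0 mid [-157.   -6.]
scene 45 x -280.0 -261.0 y -11.0 10.0 mid [-270.   -0.]
top 58 x -160.0 -139.0 y -17.0 8.0 mid [-150.   -4.]
top 16 x -273.0 -252.0 y -3.0 12.0 mid [-263.    4.]
```

Tracking well. I'll finish the push, retreat upward and check.

```bash

python3 -m pendant '[{"travel":[0.05,0,0],"rot":[0,0,0],"fingers":-1},{"travel":[0.11,0,0],"rot":[0,0,0],"fingers":-1},{"travel":[0.18,0,0],"rot":[0,0,0],"fingers":-1},{"travel":[0.25,0,0],"rot":[0,0,0],"fingers":-1},{"travel":[0.32,0,0],"rot":[0,0,0],"fingers":-1},{"travel":[0.39,0,0],"rot":[0,0,0],"fingers":-1},{"travel":[0.46,0,0],"rot":[0,0,0],"fingers":-1},{"travel":[0.53,0,0],"rot":[0,0,0],"fingers":-1},{"travel":[0.59,0,0],"rot":[0,0,0],"fingers":-1},{"travel":[0.64,0,0],"rot":[0,0,0],"fingers":-1}]' | egrep "pos|force"
python3 -m pendant '[{"travel":[-0.05,0,0],"rot":[0,0,0],"fingers":-1},{"travel":[-0.15,0,0],"rot":[0,0,0],"fingers":-1},{"travel":[-0.3,0,-0.3],"rot":[0,0,0],"fingers":-1},{"travel":[-0.5,0,-0.7],"rot":[0,0,0],"fingers":-1},{"travel":[-0.7,0,-1],"rot":[0,0,0],"fingers":-1},{"travel":[-1,0,-1],"rot":[0,0,0],"fingers":-1}]' | egrep "pos|force"
python3 -m pendant '[{"travel":[-0.3,0,0],"rot":[0,0,0],"fingers":-1},{"travel":[-0.6,0,0],"rot":[0,0,0],"fingers":-1},{"travel":[-0.9,0,0],"rot":[0,0,0],"fingers":-1},{"travel":[-0.9,0,0],"rot":[0,0,0],"fingers":-1},{"travel":[-0.9,0,0],"rot":[0,0,0],"fingers":-1}]' | egrep "clock|pos|force"
python3 -c "
from h import *
nuts('scene');nuts('top')
im,_=env.read_camera('top'); cv2.imwrite('pics/t9.png',cv2.resize(im[110:230,100:260],None,fx=5,fy=5,interpolation=2))"
```

```text
tcp_pos: [0.6561, 0.2264, -0.003]
wrist_force: [0.3, -1.2, -0.3]
grip_force: 0.2
tcp_pos: [0.6759, 0.1055, 0.1247]
wrist_force: [0.8, -1.1, 0.4]
grip_force: 0.0
clock: 28.05
tcp_pos: [0.6854, -0.0029, 0.1169]
wrist_force: [-0.1, 0.5, 0.1]
grip_force: 0.0
scene 83 x -31.0 14.0 y -74.0 -34.0 mid [ -8. -54.]
scene 33 x -170.0 -147.0 y -14.0 9.0 mid [-159.   -2.]
scene 49 x -281.0 -260.0 y -11.0 12.0 mid [-270.    1.]
top 91 x -24.0 13.0 y -72.0 -33.0 mid [ -6. -52.]
top 163 x 8.0 55.0 y 19.0 70.0 mid [31. 44.]
top 118 x -48.0 -4.0 y 28.0 70.0 mid [-26.  49.]
```

View pics/t9.png

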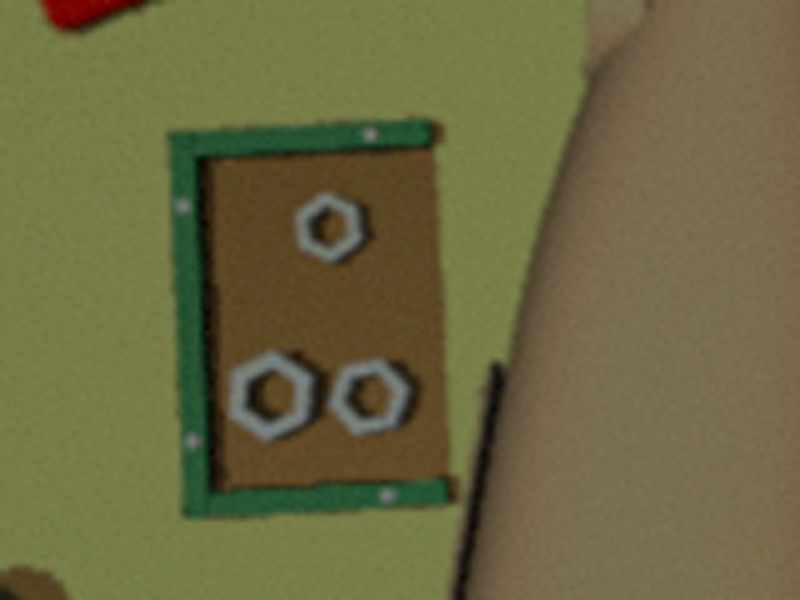

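All three nuts lie flat and fully inside the bay: small at crop (330,228), large at (270,395) and medium at (371,397). The vial and cap haven't moved and the arm is clear, so I hand in.

```bash
python3 -c "
from workcell import env
print(env.hand_in())"
```

```text
the job is handed in; nothing more can be done
None
```

All three nuts lie flat and fully inside the green bay, the vial and brass cap still measure where they stood, and the job was handed in at about 28 s of the 64 s limit.

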